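# Clamp the notebook in the load-indicating press

## Robot

A 7-joint arm with a two-finger parallel gripper is mounted at the origin on the work surface; the furniture and walls round the work are solid. World frame = base frame: x ahead of the robot, y to its left, z up, the work surface at z = 0. Lengths are in m, angles in rad, forces in N, time in s.
With the tool pointing down it reaches from about 0.425 to 0.875 m from the base axis. Payload 4.7 kg.
Tool frame: the origin (TCP) lies between the finger pads; the fingertips stand 11 mm ahead of it and the grasp point (between the pads) lies 8 mm behind it; z points along the fingers, y is the direction in which the jaws open and shut (so a half turn about z gives the same grasp; the last joint's range is limited). The gripper opens to 87 mm and grips with 3 to 60 N. Pads are 19 mm wide; open, the fingers measure 117 mm over their backs; the gripper's body (75 mm by 190 mm) begins 51 mm behind the grasp point.
Start: joints at [1.153, 0.321, -0.07, 1.45, 0.023, 1.371, -0.057], TCP at [0.272, -0.59, 0.234] pointing down, gripper open.
Joint ranges: [-2.86, 2.86], [-0.3, 2.09], [-1.38, 1.24], [0.06, 2.45], [-1.56, 4.7], [0.09, 2.05], [-2.69, 2.69]. Speed limits (rad/s): [2.57, 2.57, 3.14, 3.14, 3.14, 3.14, 3.14].

## Interface

Orientations are given as a rotation vector (axis times angle).
In Python, from bench import ctrl gives the robot as it stands.
- The arm moves only by the tool servo_tool, never from a script. Its argument "series" is a list of rows, each an object with "travel": the shift along the tool's x, y, z in m, a list of three; "angular": the turn, a rotation vector about the tool's x, y, z in rad, a list of three. A call has 1 to 5 rows; each row shifts and turns the commanded pose from where the row before left it, along the tool's axes as they then stand; what a row does not reach is not made up. A row lasts 1/10 s, in which the tool goes at most 50 mm and 8.59 degrees, less where a joint would pass 70% of its speed; a pose out of reach is approached as far as the arm can. A call with a gripper value outside its range is refused whole. "claw" is the finger opening in m, from 0 to 0.087, set as the call begins (left out, the last holds). The fingers move at their own pace and stop on an object; "squeeze" is the grip in N (left out, the last holds). Time passes only in rows, so rows that do not move let the fingers close. It gives the time, the measured TCP pose, the force and the opening at its end, in the units of the state.
- ctrl.get_state(): the state, without advancing time (a new reading comes with each control period).
- ctrl.get_image(name): name is "scene" or "top" or "wrist"; returns the picture (384x512x3 uint8, red, green, blue); there is no depth.
- ctrl.calibration(name): a dict with "fx", "fy", "cx", "cy" (pixels), "distortion" ([k1, k2, p1, p2, k3] as OpenCV has them; the pictures are not rectified), "rvec" (rotation vector, rad) and "tvec" (3), from world to camera coordinates, as OpenCV has them. Camera axes: x right, y down, z forward; pixel columns grow to the right and rows downward; lengths in m; the calibration is good to about 2 mm. A picture is of the moment at which its call begins: read the wrist's pose just before it. calibration takes no time and is no camera call; for the wrist camera it gives the pose at the moment of the call.
- ctrl.close_job(): hands the job in, once; it reports no verdict.
The state is a dict: "time": time; "joint_positions": joint angles; "qd": joint speeds; "joint_torque": joint torques, N m; "position": TCP position; "tool_rot": TCP orientation; "ft_force": force on the tool from outside, world axes, zero at the start; "torque": the same for the moment, N m; "grip_width": opening from 0.0 (shut) to 1.0 (fully open).
Only numpy, scipy, OpenCV 4.12 (cv2) and the standard library are available. Lean on these libraries where they do the work, as an engineer would, in place of code of your own. Each camera call takes 0.05 s, during which the arm holds its last target.

## Task

Push the black notebook lying in the mouth of the small screw press all the way in, until its far end rests against the press's back stop. Then turn the crank clockwise (seen from above) until the orange indicator tab pops up, and stop there: the red part of the pin beside the tab must not come out. Let go, leaving the notebook clamped, and do not disturb the things lying around.

Things in the scene. Friction and masses are not known exactly. Their poses are not given: they have to be found in the camera images.
- press: Fixed grey screw press, 200 x 200 mm, 160 mm high. Origin: on the desk, on the vertical screw axis; x points from the open mouth to the back (the notebook goes in along +x), y to the indicator side. Base x -135 to +65, y +-85 mm; its dark sprung bed, top 20 mm above the desk, sinks 4 to 5 mm under load. Side guides 32 mm high, inner faces at y = +-48 mm from x = +28 to -75, then flaring out to x = -115 mm.
- back_stop (a point): Middle of the front face of the steel back stop, 28 mm behind the screw axis (press x), 28 mm above the desk; the stop is 96 mm wide and its top is 36 mm above the desk.
- bridge_top (a point): Top of the bridge on the screw axis, 106 mm above the desk. The bridge (40 x 164 mm, 20 mm thick) stands on columns at y = +-66 mm. Under it a brass platen, 46 x 70 mm, starts 3 to 14 mm above the notebook cover (differs each time, not measured) and comes down 1.5 mm per radian of crank. The crank arm above turns with its top at 123 mm.
- indicator (a point): Middle of the top face, 112 mm above the desk, of the dark indicator housing (48 x 32 mm) on the bridge end at press y = +97 mm. The orange tab is 10 mm towards the mouth from here, the load pin 13 mm towards the back.
- pocket_notebook: Loose black notebook 140 x 90 x 13 mm lying on the press bed, about 0.12 kg. Origin: centre of its underside; x along its length, nearly along the press's x. Starts 25 to 55 mm short of home; home, its origin is at x = -42 mm in the press frame. Its near end sticks out of the mouth, where shut fingertips can push it about 26 mm above the desk.
- knob_mid (a point): Middle of the upright wooden crank knob, 16 mm round, from 123 to 160 mm above the desk, free above and spinning on its pin, so a gripper can hold it and travel round without turning. Runs level on a 40 mm radius about the press's z axis. Clockwise from above tightens, 2 N while loose, 3 N clamped; it stays where left. 4 to 13 rad pop the tab; the end stop lies beyond.
- tab (a joint): Orange sprung indicator tab, 11 x 15 mm, in the top of the indicator housing: 0 to 0.001 (m) when in (hidden, its top 2 mm below the housing top), jumps up to 0.012 (standing 10 mm out) when the clamp spring reaches the set force (about 25 N), and then stays up.
- load_pin (a joint): Round 8 mm load pin beside the tab, rises with the clamping force: 0 (m) unloaded, 0.006 to 0.008 when the tab pops; its top 9 mm are white and the part below is red, so red shows from about 0.009 up (about 29 N).
- pocket_watch: Loose nickel pocket watch, 47 x 68 x 12 mm, on the desk left of the press. Bystander. Origin: centre of its underside.
- pencil_red: Loose red pencil, 152 mm, on the desk left of the press mouth. Bystander. Origin: about mid-length, underside.
- sealing_wax: Loose stick of red sealing wax, 101 mm, on the desk right of the press mouth. Bystander. Origin: mid-length, underside.
- mug: Loose green mug, 82 mm across, 94 mm high, on the desk right of the press. Bystander. Origin: middle of its underside.
Not all that is in view belongs to the job. What is meant by the pocket_notebook is not blue or yellow, and is the larger of those in its own colour.

How it is judged:
By the outcome, as a careful person would: the job done as asked, in the order asked, and still so for the second after the job is handed in, with the robot touching nothing.
It also fails if it takes over 61 s, if anything falls off the work surface, if the arm or the gripper's body presses on something with over 40 N, if the wrist force passes 120 N, or if a joint passes its speed limit or range.

## Working session

There is one attempt and no reset: what is moved stays moved. The work goes in short steps, Python scripts to look and compute and a tool call to move; the robot and the scene stay as the last step left them, time stands still between calls to the robot, and variables do not carry over. Pictures are saved under pics/ and viewed, and the job is handed in when it is done.

Besides the shell and the picture viewer there is one more tool, called after ">>>" as name(argument=value, ...), one argument or row to a line, values as JSON. servo_tool: Moves the arm, as the interface text tells. Its arguments: {"type":"object","properties":{"series":{"type":"array","items":{"type":"object","properties":{"travel":{"type":"array","items":{"type":"number"}},"angular":{"type":"array","items":{"type":"number"}}}}},"claw":{"type":"number"},"squeeze":{"type":"number"}},"required":["series"]}

```bash
ls; mkdir -p pics; python3 - <<'E'
from bench import ctrl
import cv2
print(ctrl.get_state())
for n in ("scene","top"):
    im=ctrl.get_image(n); cv2.imwrite(f"pics/{n}0.png",im[:,:,::-1])
    print(n,ctrl.calibration(n))
E
```

```text
pics
{'time': 0.0, 'joint_positions': array([ 1.15309687,  0.32184129, -0.07009225,  1.45164934,  0.02259505,
        1.37077765, -0.05689847]), 'qd': array([ 8.12054444e-04, -1.75103256e-03,  2.32158544e-03,  7.01094709e-04,
        6.45841364e-05,  5.16139828e-04, -1.92253340e-04]), 'joint_torque': array([-8.66016489e-04, -4.91292465e+01, -4.04656129e-01, -3.12525666e+01,
       -6.40279963e-02,  4.37662541e-02,  1.93483384e-04]), 'position': array([ 0.27177488, -0.58988845,  0.23246254]), 'tool_rot': array([-3.06686354e+00, -6.72679035e-01,  7.70302013e-04]), 'ft_force': array([0.51984506, 0.73788397, 0.25371645]), 'torque': array([-0.05176583,  0.02866861, -0.04611712]), 'grip_width': 1.0024635560949702}
scene {'fx': 370.3105131167432, 'fy': 370.3105131167432, 'cx': 263.60986903742327, 'cy': 189.55133745378996, 'distortion': array([-0.11360018,  0.        ,  0.        ,  0.        ,  0.        ]), 'rvec': array([ 1.24186156, -2.11943805,  1.10650268]), 'tvec': array([0.23259661, 0.34988085, 0.59933521])}
top {'fx': 367.6987806856654, 'fy': 367.6987806856654, 'cx': 256.78092840545634, 'cy': 197.2443128310552, 'distortion': array([-0.10023438,  0.        ,  0.        ,  0.        ,  0.        ]), 'rvec': array([ 2.1477724 , -2.12805482,  0.1033233 ]), 'tvec': array([-0.00889759,  0.53720952,  0.90265642])}
```

```bash
python3 - <<'E'
import cv2
for n in ("scene","top"):
    im=cv2.imread(f"pics/{n}0.png"); cv2.imwrite(f"pics/{n}0b.png",cv2.resize(im,(800,600),interpolation=cv2.INTER_CUBIC))
E
```

```text
(no output)
```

View pics/scene0b.png

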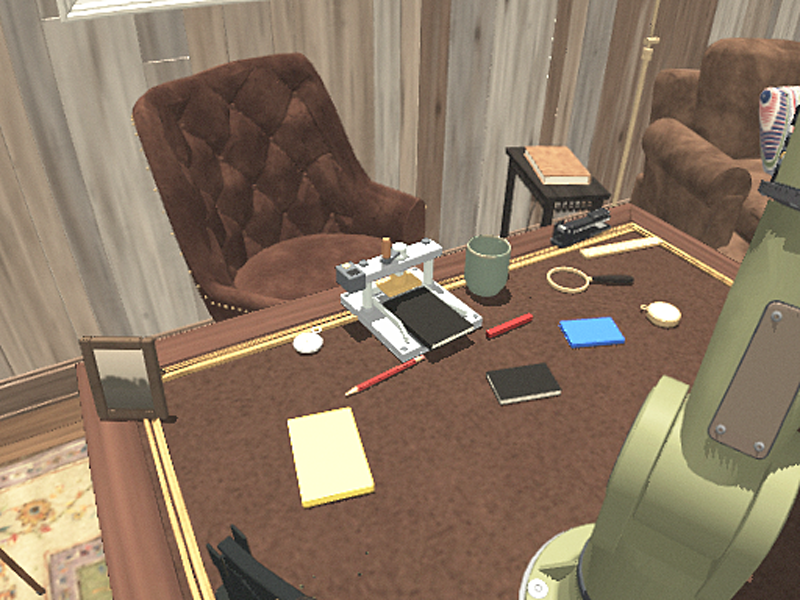

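View pics/top0b.png

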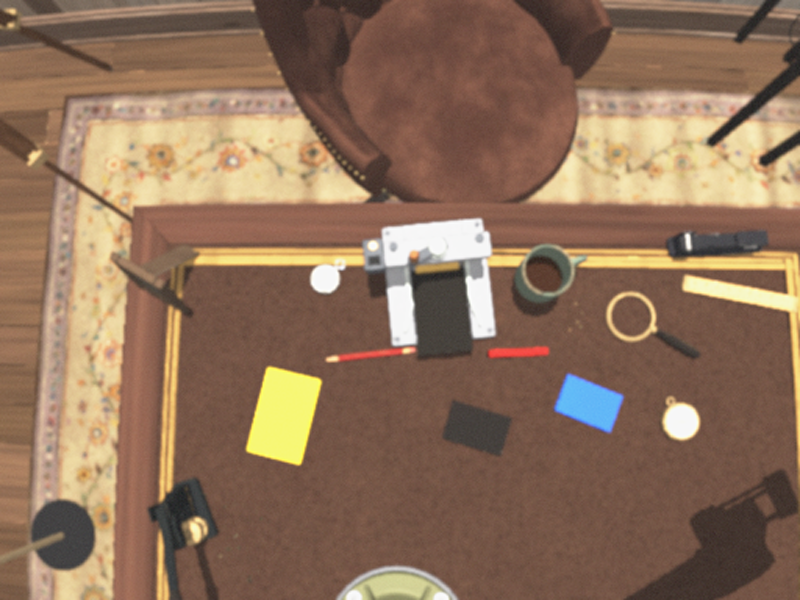

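The scene shows two black notebooks, one in the press mouth (top picture, 800x600, about 442,315) and a smaller loose one on the desk (477,427). There is also a blue one (590,403) and a yellow one (285,415). The one in the press is larger and matches the description. Next I'll measure from enlarged crops.

```bash
cat > h.py <<'E'
import numpy as np, cv2
from bench import ctrl
def K(c): return np.array([[c['fx'],0,c['cx']],[0,c['fy'],c['cy']],[0,0,1.]])
def proj(c,P):
    return cv2.projectPoints(np.asarray(P,float).reshape(-1,3),c['rvec'],c['tvec'],K(c),np.array(c['distortion']))[0].reshape(-1,2)
def back(c,uv,z):
    p=cv2.undistortPoints(np.asarray(uv,float).reshape(-1,1,2),K(c),np.array(c['distortion'])).reshape(-1,2)
    R=cv2.Rodrigues(c['rvec'])[0]; C=-R.T@c['tvec']
    d=np.c_[p,np.ones(len(p))]@R
    return C+d*((np.asarray(z)-C[2])/d[:,2])[:,None]
def crop(im,x0,y0,x1,y1,s,fn):
    o=cv2.resize(im[y0:y1,x0:x1],None,fx=s,fy=s,interpolation=cv2.INTER_CUBIC)
    for x in range((x0+9)//10*10,x1,10):
        cv2.line(o,((x-x0)*s,0),((x-x0)*s,6 if x%50 else 14),(0,255,0),1)
        if x%20==0: cv2.putText(o,str(x),((x-x0)*s,24),0,.4,(0,255,0),1)
    for y in range((y0+9)//10*10,y1,10):
        cv2.line(o,(0,(y-y0)*s),(6,(y-y0)*s),(0,255,0),1)
        if y%20==0: cv2.putText(o,str(y),(8,(y-y0)*s+4),0,.4,(0,255,0),1)
    cv2.imwrite(fn,o)
E
python3 - <<'E'
from h import *
im=cv2.imread("pics/top0.png"); crop(im,200,130,360,240,5,"pics/top0c.png")
im=cv2.imread("pics/scene0.png"); crop(im,200,145,325,240,6,"pics/scene0c.png")
c=ctrl.calibration('top'); R=cv2.Rodrigues(c['rvec'])[0]; print(-R.T@c['tvec']); print(proj(c,[[0,0,0],[.6,0,0],[.6,.2,0],[.272,-.59,.234]]))
E
```

```text
[ 0.41539588 -0.03630576  0.96415248]
[[253.28519024 408.30635184]
 [256.00912841 175.63119832]
 [181.9352083  175.3562726 ]
 [539.97177234 315.8003864 ]]
```

View pics/top0c.png

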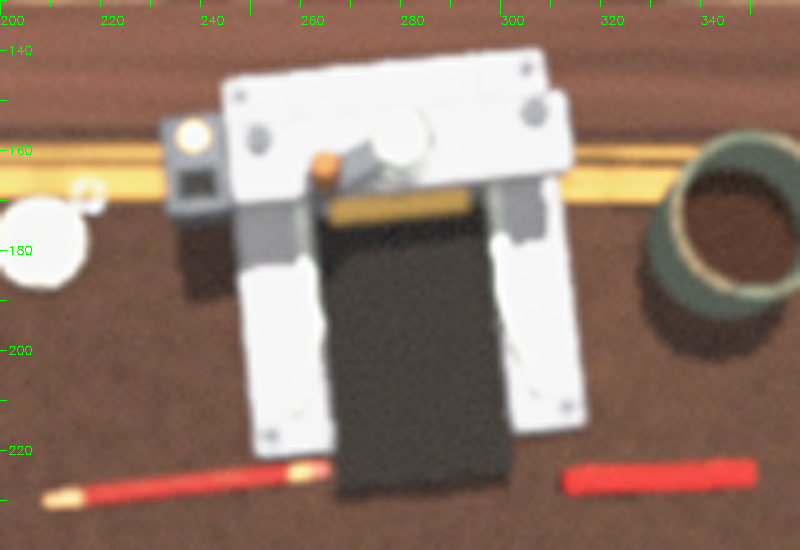

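View pics/scene0c.png

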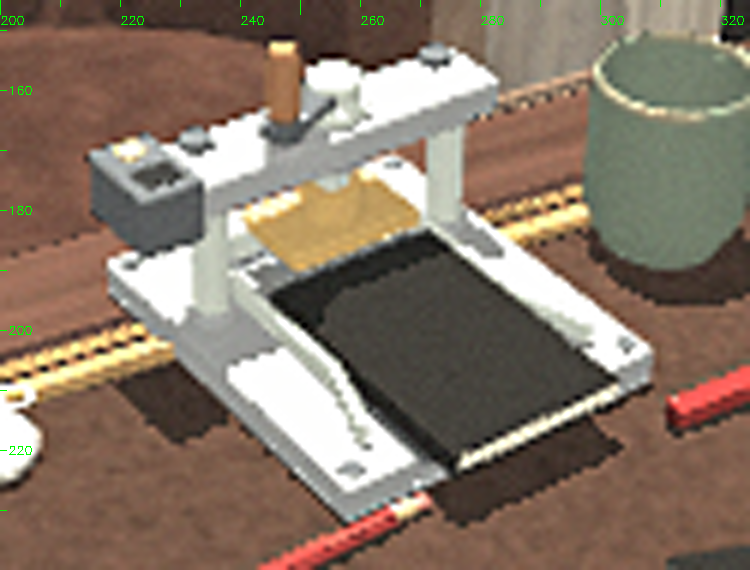

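```bash
cat > fit.py <<'E'
from h import *
from scipy.optimize import least_squares
ct,cs=ctrl.calibration('top'),ctrl.calibration('scene')
obsT=[((13,97,113),(238.5,157.3)),((-10,97,112),(239.5,166.8)),((-20,-82,106),(314.2,163.3)),((20,-82,106),(310.8,148.3)),((-135,85,'h'),(251.3,221)),((-135,-85,'h'),(316.8,214.8)),((65,85,'h'),(244.2,146)),((65,-85,'h'),(308,139.8))]
obsS=[((13,97,113),(221,170.3)),((-10,97,112),(226,174.2)),((-20,-82,106),(282.5,161)),((-135,85,0),(258,232)),((-135,-85,'h'),(308.5,203.8))]
def w(P,p):
    x,y,t,h=p; P=np.array([[a,b,h*1000 if c=='h' else c] for a,b,c in P])/1000.
    return np.c_[x+np.cos(t)*P[:,0]-np.sin(t)*P[:,1],y+np.sin(t)*P[:,0]+np.cos(t)*P[:,1],P[:,2]]
def f(p):
    r=[proj(ct,w([o[0] for o in obsT],p))-[o[1] for o in obsT],proj(cs,w([o[0] for o in obsS],p))-[o[1] for o in obsS]]
    return np.vstack(r).ravel()
s=least_squares(f,[.65,-.08,0,.012],loss='soft_l1'); print(s.x); print(f(s.x).reshape(-1,2).round(1).tolist())
p=s.x
def topress(W):
    W=np.atleast_2d(W); t=p[2]; d=W[:,:2]-p[:2]
    return np.c_[d[:,0]*np.cos(t)+d[:,1]*np.sin(t),-d[:,0]*np.sin(t)+d[:,1]*np.cos(t),W[:,2]]*1000
print('knob T',topress(back(ct,[(265,163)],.16)),'S',topress(back(cs,[(247.3,152.5)],.16)))
print('nb near corners z33 T',topress(back(ct,[(267.5,229.5),(301.5,226)],.033)),'S',topress(back(cs,[(275,222.5),(302.8,208)],.033)))
print('world nb',back(ct,[(267.5,229.5),(301.5,226)],.033))
print('pencil',back(ct,[(209,230),(265.5,223)],.005),'wax',back(ct,[(312.5,225),(351,223)],.006))
E
python3 fit.py
```

```text
[ 0.62060774 -0.05886273  0.10817599  0.01738966]
[[-0.4, -0.2], [-0.5, -0.2], [0.2, 0.3], [1.5, -0.9], [-0.4, 0.2], [-0.2, -0.2], [-0.4, 0.2], [-0.4, -0.1], [0.4, -0.2], [0.0, 0.2], [1.0, -3.1], [-0.1, 0.8], [0.6, -0.0]]
knob T [[-18.72138532  35.296438   160.        ]] S [[-17.43655164  36.55913643 160.        ]]
nb near corners z33 T [[-161.18847267   44.62367295   33.        ]
 [-160.93964886  -41.67265111   33.        ]] S [[-157.90250312   49.87391071   33.        ]
 [-153.37801638  -44.7004368    33.        ]]
world nb [[ 0.45554367 -0.03190264  0.033     ]
 [ 0.46510803 -0.11766767  0.033     ]]
pencil [[ 0.45378024  0.12135718  0.005     ]
 [ 0.4736257  -0.02641977  0.005     ]] wax [[ 0.46936065 -0.14860822  0.006     ]
 [ 0.47520799 -0.24899251  0.006     ]]
```

```bash
cat >> fit.py <<'E'
np.save('press.npy',p)
E
cat > plan.py <<'E'
import sys
from h import *
from scipy.spatial.transform import Rotation as Rn
p=np.load('press.npy')
def pw(x,y):  # press mm -> world m
    t=p[2]; return np.array([p[0]+(np.cos(t)*x-np.sin(t)*y)/1000,p[1]+(np.sin(t)*x+np.cos(t)*y)/1000])
def wp(P):
    t=p[2]; d=np.asarray(P)[:2]-p[:2]; return np.array([d[0]*np.cos(t)+d[1]*np.sin(t),-d[0]*np.sin(t)+d[1]*np.cos(t)])*1000
def Rt(a): # tool down, tool x at world angle a
    return np.array([[np.cos(a),np.sin(a),0],[np.sin(a),-np.cos(a),0],[0,0,-1.]])
def rows(xyz,a,step=.045,turn=.14):
    s=ctrl.get_state(); P=s['position']; R0=Rn.from_rotvec(s['tool_rot']); R1=Rn.from_matrix(Rt(a))
    rv=(R0.inv()*R1).as_rotvec(); n=int(max(1,np.ceil(np.linalg.norm(np.array(xyz)-P)/step),np.ceil(np.linalg.norm(rv)/turn)))
    print('n',n,'total world',(xyz-P).round(4),'rv',rv.round(4))
    R=R0
    for i in range(n):
        print(R.inv().apply((xyz-P)/n).round(4).tolist(),(rv/n).round(4).tolist()); R=R*Rn.from_rotvec(rv/n)
def st():
    s=ctrl.get_state(); print(round(s['time'],2),s['position'].round(4),'press',wp(s['position']).round(1),s['tool_rot'].round(3),s['ft_force'].round(1),round(s['grip_width'],3),s['joint_positions'].round(2))
E
python3 fit.py >/dev/null; python3 - <<'E'
from plan import *
ct,cs=ctrl.calibration('top'),ctrl.calibration('scene')
R=cv2.Rodrigues(cs['rvec'])[0]; print('scene cam',-R.T@cs['tvec'])
for z in (.12,.13,.14): print(z,proj(ct,[*pw(0,0),z]),proj(cs,[*pw(0,0),z]))
rows(np.array([*pw(-180,1.5),.12]),p[2])
print(pw(-180,1.5))
E
```

```text
scene cam [-0.12492048  0.35411029  0.62826846]
0.12 [[279.34569227 157.51748909]] [[255.08487503 159.00239118]]
0.13 [[279.46303198 156.49726005]] [[255.10990687 155.76422596]]
0.14 [[279.58307833 155.45324039]] [[255.13537886 152.48936474]]
n 13 total world [ 0.1697  0.5131 -0.1125] rv [-0.0018  0.0004  0.3237]
[0.0284, -0.0304, 0.0087] [-0.0001, 0.0, 0.0249]
[0.0276, -0.0311, 0.0087] [-0.0001, 0.0, 0.0249]
[0.0268, -0.0317, 0.0087] [-0.0001, 0.0, 0.0249]
[0.026, -0.0324, 0.0087] [-0.0001, 0.0, 0.0249]
[0.0252, -0.033, 0.0087] [-0.0001, 0.0, 0.0249]
[0.0244, -0.0337, 0.0087] [-0.0001, 0.0, 0.0249]
[0.0235, -0.0343, 0.0087] [-0.0001, 0.0, 0.0249]
[0.0227, -0.0348, 0.0087] [-0.0001, 0.0, 0.0249]
[0.0218, -0.0354, 0.0087] [-0.0001, 0.0, 0.0249]
[0.0209, -0.0359, 0.0087] [-0.0001, 0.0, 0.0249]
[0.02, -0.0364, 0.0087] [-0.0001, 0.0, 0.0249]
[0.0191, -0.0369, 0.0087] [-0.0001, 0.0, 0.0249]
[0.0182, -0.0374, 0.0087] [-0.0001, 0.0, 0.0249]
[ 0.44149795 -0.07680523]
```

>>> servo_tool(
  series=[
    {"travel": [0.028,-0.03,0.009],"angular": [0,0,0.025]},
    {"travel": [0.028,-0.031,0.009],"angular": [0,0,0.025]},
    {"travel": [0.027,-0.032,0.009],"angular": [0,0,0.025]},
    {"travel": [0.026,-0.032,0.009],"angular": [0,0,0.025]},
    {"travel": [0.025,-0.033,0.009],"angular": [0,0,0.025]},
  ],
  claw=0,
  squeeze=20,
)

```text
time: 0.6
position: [0.3377, -0.3918, 0.1878]
tool_rot: [-3.105, -0.478, 0.001]
ft_force: [0.6, 0.1, -0.5]
grip_width: 0.63
```

>>> servo_tool(
  series=[
    {"travel": [0.024,-0.034,0.009],"angular": [0,0,0.025]},
    {"travel": [0.024,-0.034,0.009],"angular": [0,0,0.025]},
    {"travel": [0.023,-0.035,0.009],"angular": [0,0,0.025]},
    {"travel": [0.022,-0.035,0.009],"angular": [0,0,0.025]},
    {"travel": [0.021,-0.036,0.009],"angular": [0,0,0.025]},
  ],
)

```text
time: 1.1
position: [0.4036, -0.1947, 0.143]
tool_rot: [3.129, 0.283, -0.0]
ft_force: [1.1, 0.1, 0.1]
grip_width: 0.171
```

```bash
python3 - <<'E'
from plan import *
st(); rows(np.array([*pw(-180,1.5),.12]),p[2])
E
```

```text
1.1 [ 0.4036 -0.1947  0.143 ] press [-230.4 -111.6] [ 3.129  0.283 -0.   ] [1.1 0.1 0.1] 0.171 [ 0.78 -0.03 -0.38  2.03 -0.01  1.14 -0.99]
n 3 total world [ 0.0379  0.1179 -0.023 ] rv [0.0003 0.0002 0.0724]
[0.0195, -0.0364, 0.0077] [0.0001, 0.0001, 0.0241]
[0.0186, -0.0368, 0.0077] [0.0001, 0.0001, 0.0241]
[0.0177, -0.0373, 0.0077] [0.0001, 0.0001, 0.0241]
```

>>> servo_tool(
  series=[
    {"travel": [0.0195,-0.036,0.008],"angular": [0,0,0.024]},
    {"travel": [0.0185,-0.037,0.008],"angular": [0,0,0.024]},
    {"travel": [0.0175,-0.037,0.008],"angular": [0,0,0.024]},
    {"travel": [0,0,0]},
  ],
)

```text
$.series[3]: bad value
```

```bash
python3 - <<'E'
from plan import *
st(); rows(np.array([*pw(-180,1.5),.037]),p[2])
crop(ctrl.get_image('wrist')[:,:,::-1],0,0,512,384,1,'pics/w1.png')
im=ctrl.get_image('scene')[:,:,::-1]; crop(im,190,140,320,250,6,'pics/s1.png')
E
```

```text
1.1 [ 0.4036 -0.1947  0.143 ] press [-230.4 -111.6] [ 3.129  0.283 -0.   ] [1.1 0.1 0.1] 0.171 [ 0.78 -0.03 -0.38  2.03 -0.01  1.14 -0.99]
n 4 total world [ 0.0379  0.1179 -0.106 ] rv [0.0003 0.0002 0.0724]
[0.0146, -0.0273, 0.0265] [0.0001, 0.0, 0.0181]
[0.0141, -0.0276, 0.0265] [0.0001, 0.0, 0.0181]
[0.0136, -0.0278, 0.0265] [0.0001, 0.0, 0.0181]
[0.0131, -0.028, 0.0265] [0.0001, 0.0, 0.0181]
```

View pics/w1.png

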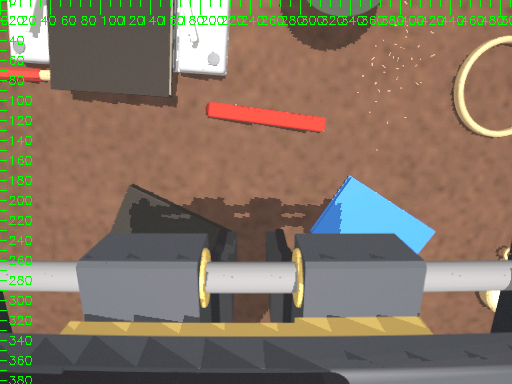

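View pics/s1.png

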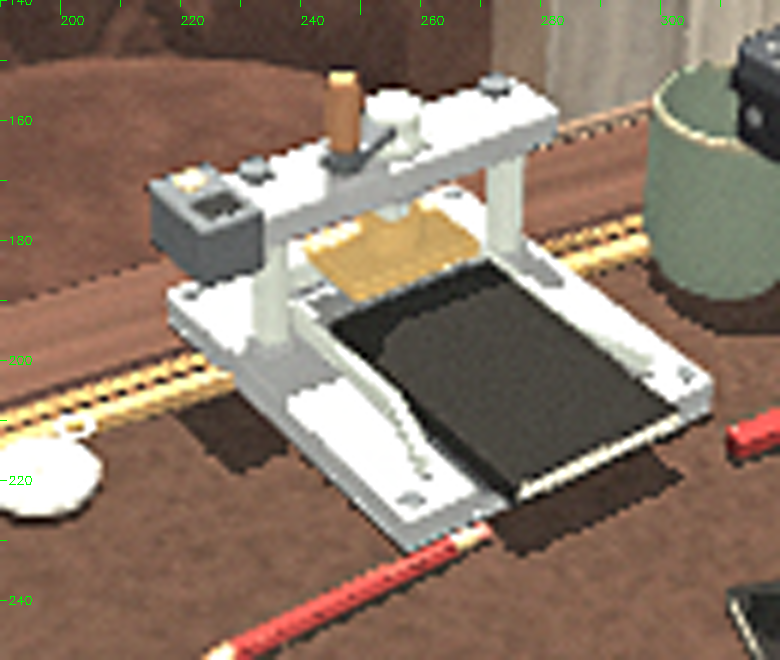

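The wrist picture shows the target notebook's near end at about (50-170,95), with the wax at (265,117) and the small black notebook at (170,210) behind the fingers. The last call was refused because a row had no turn, so I'll resend it.

>>> servo_tool(
  series=[
    {"travel": [0.0195,-0.036,0.008],"angular": [0,0,0.024]},
    {"travel": [0.0185,-0.037,0.008],"angular": [0,0,0.024]},
    {"travel": [0.0175,-0.037,0.008],"angular": [0,0,0.024]},
    {"travel": [0,0,0],"angular": [0,0,0]},
  ],
)

```text
time: 1.6
position: [0.4417, -0.0736, 0.1188]
tool_rot: [-3.134, -0.185, 0.001]
ft_force: [0.7, -0.6, 0.2]
grip_width: 0.001
```

```bash
python3 - <<'E'
from plan import *
st(); rows(np.array([*pw(-182,1.5),.037]),p[2])
s=ctrl.calibration('wrist')
crop(ctrl.get_image('wrist')[:,:,::-1],60,0,460,300,2,'pics/w2.png')
for P in [(-159,45,33),(-159,-45,33),(-135,85,17.4),(-135,-85,17.4)]: print(P,proj(s,[*pw(P[0],P[1]),P[2]/1000]).round(1))
E
```

```text
1.6 [ 0.4417 -0.0736  0.1188] press [-179.5    4.7] [-3.134e+00 -1.850e-01  1.000e-03] [ 0.7 -0.6  0.2] 0.001 [ 0.64  0.01 -0.53  2.05  0.    1.08 -1.34]
n 2 total world [-0.0022 -0.0034 -0.0818] rv [-0.0025  0.0005  0.0096]
[-0.0013, 0.0017, 0.0409] [-0.0013, 0.0003, 0.0048]
[-0.0013, 0.0016, 0.0409] [-0.0013, 0.0003, 0.0048]
(-159, 45, 33) [[193.2 179.1]]
(-159, -45, 33) [[317.6 180.4]]
(-135, 85, 17.4) [[142.7 143.1]]
(-135, -85, 17.4) [[368.4 145.4]]
```

View pics/w2.png

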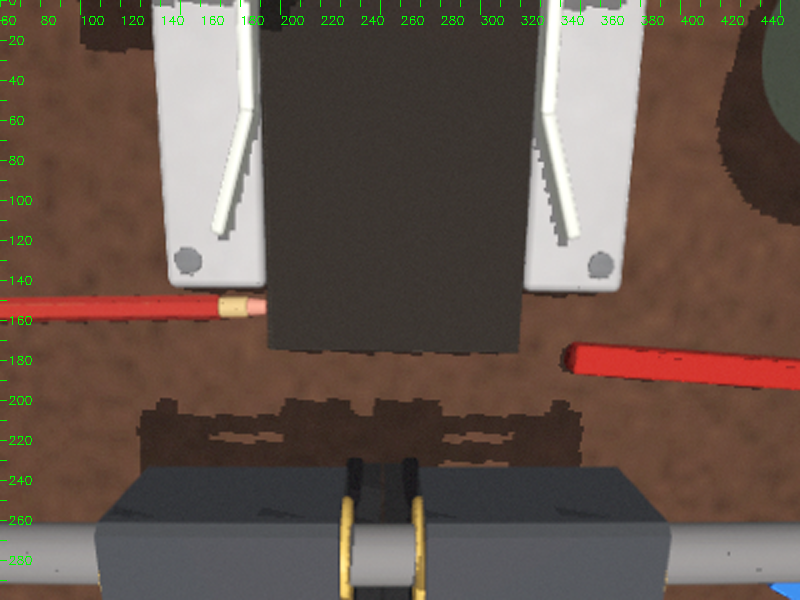

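>>> servo_tool(
  series=[
    {"travel": [-0.0013,0.0017,0.042],"angular": [-0.001,0,0.005]},
    {"travel": [-0.0013,0.0016,0.042],"angular": [-0.001,0,0.005]},
    {"travel": [0,0,0],"angular": [0,0,0]},
  ],
)

```text
time: 1.95
position: [0.4337, -0.0834, 0.0311]
tool_rot: [-3.137, -0.154, 0.016]
ft_force: [-0.1, -0.4, -0.1]
grip_width: 0.006
```

>>> servo_tool(
  series=[
    {"travel": [0.012,0,0],"angular": [0,0,0]},
    {"travel": [0.008,0,0],"angular": [0,0,0]},
    {"travel": [0.008,0,0],"angular": [0,0,0]},
    {"travel": [0.008,0,0],"angular": [0,0,0]},
  ],
)

```text
time: 2.35
position: [0.4764, -0.0794, 0.037]
tool_rot: [3.135, 0.156, 0.003]
ft_force: [-2.7, -1.1, 1.0]
grip_width: 0.005
```

```bash
python3 - <<'E'
from plan import *
st()
crop(ctrl.get_image('wrist')[:,:,::-1],60,0,460,300,2,'pics/w3.png')
E
```

```text
2.35 [ 0.4764 -0.0794  0.037 ] press [-145.6   -4.8] [3.135e+00 1.560e-01 3.000e-03] [-2.7 -1.1  1. ] 0.005 [ 0.6   0.2  -0.52  2.05  0.13  0.92 -1.47]
```

View pics/w3.png

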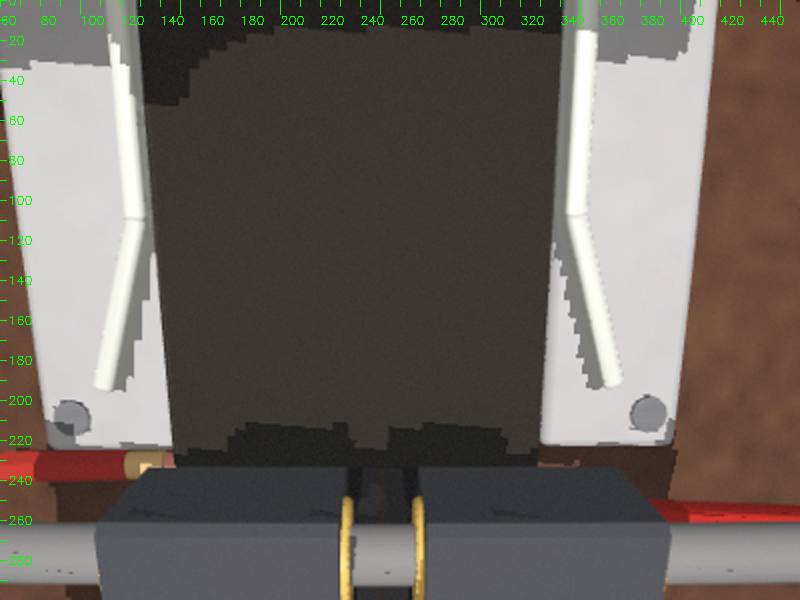

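The fingers have just reached the notebook but sit about 5 mm to one side. I'll back off, re-centre and then push.

>>> servo_tool(
  series=[
    {"travel": [-0.006,-0.003,0],"angular": [0,0,0]},
    {"travel": [0,-0.003,0.002],"angular": [0,0,-0.009]},
    {"travel": [0.006,0,0],"angular": [0,0,0]},
    {"travel": [0.006,0,0],"angular": [0,0,0]},
    {"travel": [0.006,0,0],"angular": [0,0,0]},
  ],
)

```text
time: 2.9
position: [0.4864, -0.0717, 0.0335]
tool_rot: [3.135, 0.171, -0.001]
ft_force: [-2.2, 0.2, 1.3]
grip_width: -0.001
```

```bash
python3 - <<'E'
from plan import *
st()
E
```

```text
2.9 [ 0.4864 -0.0717  0.0335] press [-134.9    1.7] [ 3.135e+00  1.710e-01 -1.000e-03] [-2.2  0.2  1.3] -0.001 [ 0.58  0.23 -0.53  2.03  0.15  0.92 -1.49]
```

>>> servo_tool(
  series=[
    {"travel": [0.004,0,-0.001],"angular": [0,0,0]},
    {"travel": [0.004,0,0],"angular": [0,0,0]},
    {"travel": [0.002,0,0],"angular": [0,0,0]},
    {"travel": [0,0,0],"angular": [0,0,0]},
  ],
)

```text
time: 3.3
position: [0.4965, -0.0705, 0.0346]
tool_rot: [3.135, 0.171, 0.001]
ft_force: [-0.1, -0.6, -0.0]
grip_width: 0.002
```

```bash
python3 - <<'E'
from plan import *
st()
crop(ctrl.get_image('scene')[:,:,::-1],190,130,320,235,6,'pics/s4.png')
crop(ctrl.get_image('top')[:,:,::-1],200,130,360,240,5,'pics/t4.png')
E
```

```text
3.3 [ 0.4965 -0.0705  0.0346] press [-124.7    1.9] [3.135e+00 1.710e-01 1.000e-03] [-0.1 -0.6 -0. ] 0.002 [ 0.57  0.25 -0.53  2.01  0.16  0.92 -1.5 ]
```

View pics/s4.png

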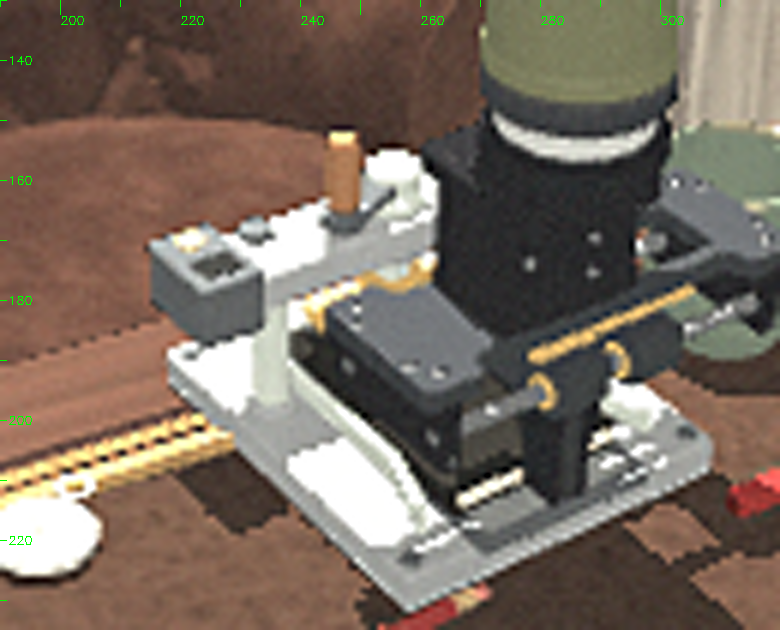

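View pics/t4.png

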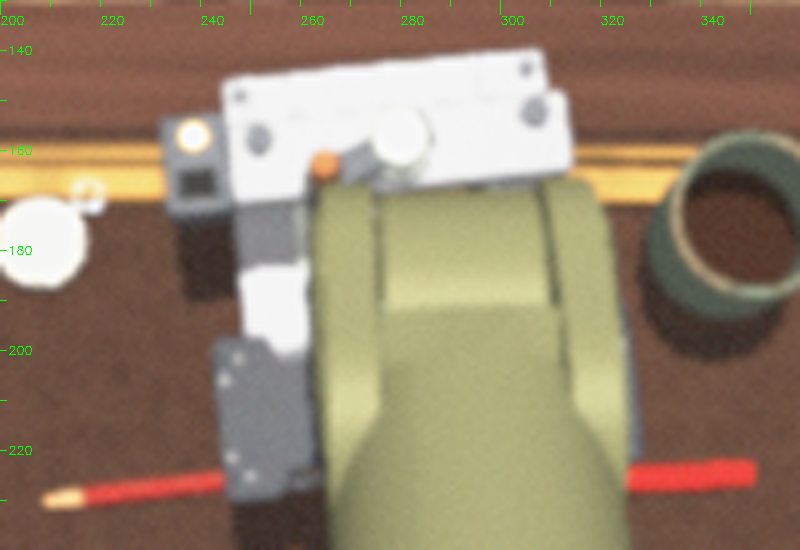

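The notebook is moving in, and the scene crop shows its near edge at about (268,212). I'll go on in small steps and watch the force.

>>> servo_tool(
  series=[
    {"travel": [0.002,0,0],"angular": [0,0,0]},
    {"travel": [0.001,0,0],"angular": [0,0,0]},
    {"travel": [0,0,0],"angular": [0,0,0]},
  ],
)

```text
time: 3.7
position: [0.4981, -0.0704, 0.0344]
tool_rot: [3.135, 0.171, -0.003]
ft_force: [-4.5, -0.2, 2.0]
grip_width: 0.004
```

>>> servo_tool(
  series=[
    {"travel": [0.001,0,0],"angular": [0,0,0]},
    {"travel": [0.001,0,0],"angular": [0,0,0]},
    {"travel": [0,0,0],"angular": [0,0,0]},
  ],
)

```text
time: 4.0
position: [0.4982, -0.0704, 0.0339]
tool_rot: [3.135, 0.17, -0.009]
ft_force: [-8.7, -0.8, 5.6]
grip_width: 0.004
```

>>> servo_tool(
  series=[
    {"travel": [0.001,0,0],"angular": [0,0,0]},
    {"travel": [0.001,0,0],"angular": [0,0,0]},
    {"travel": [0,0,0],"angular": [0,0,0]},
  ],
)

```text
time: 4.3
position: [0.4983, -0.0704, 0.0335]
tool_rot: [3.135, 0.17, -0.016]
ft_force: [-12.1, -1.0, 8.3]
grip_width: 0.007
```

```bash
python3 - <<'E'
from plan import *
st()
cs=ctrl.calibration('scene')
im=np.ascontiguousarray(ctrl.get_image('scene')[:,:,::-1])
crop(im,240,180,310,235,11,'pics/s5.png')
for x in(-112,-115,-120): print(x,proj(cs,[[*pw(x,45),.033],[*pw(x,45),.020],[*pw(x,-45),.033]]).round(1).tolist())
E
```

```text
4.3 [ 0.4983 -0.0704  0.0335] press [-122.8    1.8] [ 3.135  0.17  -0.016] [-12.1  -1.    8.3] 0.007 [ 0.56  0.26 -0.52  2.    0.16  0.93 -1.51]
-112 [[265.6, 212.1], [265.5, 216.1], [292.7, 200.0]]
-115 [[266.3, 212.8], [266.2, 216.7], [293.4, 200.6]]
-120 [[267.4, 213.8], [267.3, 217.7], [294.7, 201.5]]
```

View pics/s5.png

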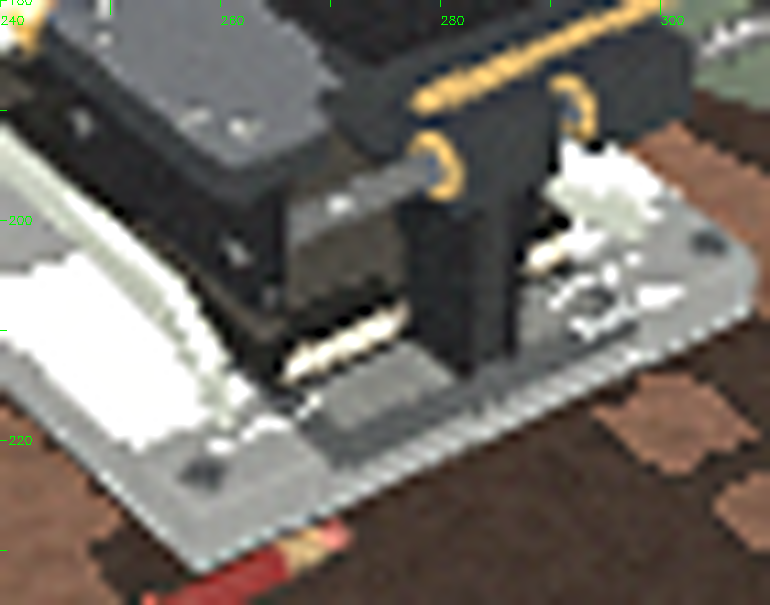

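The notebook stopped dead at press x about -123 (TCP) while the force rose to 12 N. Its near edge in the picture is at (265-278,214-208), which matches the home prediction of -112 mm. Now I'll back off and rise.

>>> servo_tool(
  series=[
    {"travel": [-0.012,0,-0.002],"angular": [0,0,0]},
    {"travel": [-0.005,0,-0.015],"angular": [0,0,0]},
    {"travel": [0,0,-0.045],"angular": [0,0,0]},
    {"travel": [0,0,-0.045],"angular": [0,0,0]},
    {"travel": [0,0,-0.045],"angular": [0,0,0]},
  ],
  claw=0.06,
)

```text
time: 4.85
position: [0.4865, -0.0711, 0.1885]
tool_rot: [3.135, 0.171, 0.004]
ft_force: [0.7, -1.0, -0.9]
grip_width: 0.378
```

>>> servo_tool(
  series=[
    {"travel": [0,0,-0.02],"angular": [0,0,0]},
    {"travel": [0,0,0],"angular": [0,0,-0.14]},
  ],
)

```text
time: 5.05
position: [0.4892, -0.0715, 0.2111]
tool_rot: [3.111, 0.394, 0.015]
ft_force: [-0.0, 0.0, -1.2]
grip_width: 0.556
```

```bash
python3 - <<'E'
from plan import *
st()
cw=ctrl.calibration('wrist')
crop(ctrl.get_image('wrist')[:,:,::-1],0,0,512,384,1,'pics/w6.png')
im=ctrl.get_image('top')[:,:,::-1]; crop(im,200,130,360,240,5,'pics/t6.png')
for x in(-112,): print(x,proj(cw,[[*pw(x,45),.033],[*pw(x,-45),.033],[*pw(-18,36),.16]]).round(1).tolist())
rows(np.array([*pw(-18,36),.2]),p[2]+np.pi/2)
E
```

```text
5.05 [ 0.4892 -0.0715  0.2111] press [-132.     1.6] [3.111 0.394 0.015] [-0.   0.  -1.2] 0.556 [ 0.63  0.02 -0.54  1.85  0.01  1.27 -1.24]
-112 [[207.3, 155.7], [297.0, 168.5], [215.3, 22.1]]
n 11 total world [ 0.1117  0.0463 -0.0078] rv [ 5.7000e-03  2.0000e-04 -1.4294e+00]
[0.0109, -0.0016, 0.0007] [0.0005, 0.0, -0.1299]
[0.011, -0.0001, 0.0007] [0.0005, 0.0, -0.1299]
[0.0109, 0.0013, 0.0007] [0.0005, 0.0, -0.1299]
[0.0107, 0.0027, 0.0007] [0.0005, 0.0, -0.1299]
[0.0102, 0.004, 0.0007] [0.0005, 0.0, -0.1299]
[0.0096, 0.0053, 0.0007] [0.0005, 0.0, -0.1299]
[0.0088, 0.0065, 0.0007] [0.0005, 0.0, -0.1299]
[0.0079, 0.0076, 0.0007] [0.0005, 0.0, -0.1299]
[0.0069, 0.0086, 0.0007] [0.0005, 0.0, -0.1299]
[0.0057, 0.0094, 0.0007] [0.0005, 0.0, -0.1299]
[0.0044, 0.0101, 0.0007] [0.0005, 0.0, -0.1299]
```

View pics/w6.png

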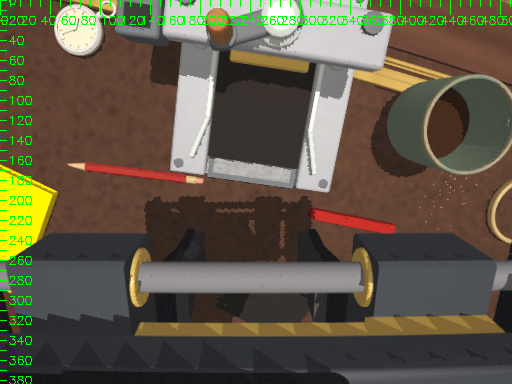

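View pics/t6.png

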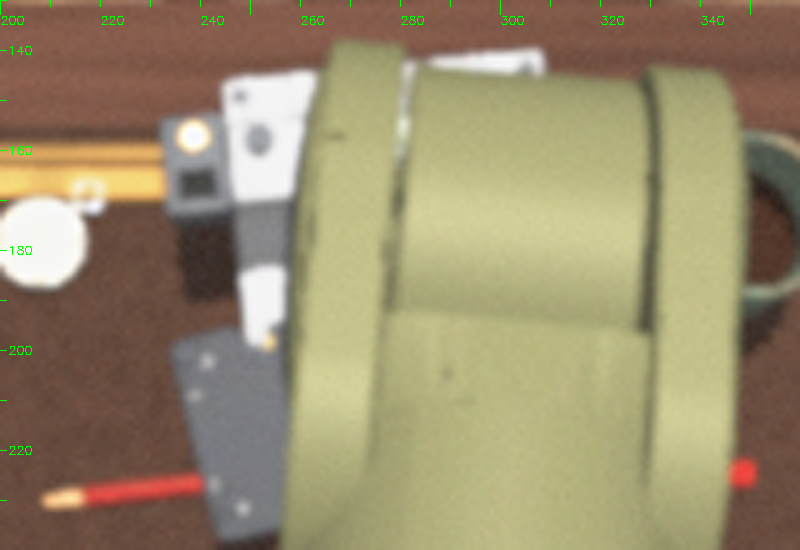

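The wrist picture shows the near end at (209,157)-(299,168), which fits the home prediction of (207,156)-(297,168), so the notebook is home. Next I go above the knob.

>>> servo_tool(
  series=[
    {"travel": [0.011,-0.0015,0.001],"angular": [0,0,-0.13]},
    {"travel": [0.011,0,0.001],"angular": [0,0,-0.13]},
    {"travel": [0.011,0.001,0.001],"angular": [0,0,-0.13]},
    {"travel": [0.011,0.003,0.001],"angular": [0,0,-0.13]},
    {"travel": [0.01,0.004,0.001],"angular": [0,0,-0.13]},
  ],
)

```text
time: 5.65
position: [0.5376, -0.05, 0.2006]
tool_rot: [2.827, 1.367, -0.001]
ft_force: [0.9, -0.0, 0.4]
grip_width: 0.687
```

>>> servo_tool(
  series=[
    {"travel": [0.0095,0.005,0.001],"angular": [0,0,-0.13]},
    {"travel": [0.009,0.0065,0.001],"angular": [0,0,-0.13]},
    {"travel": [0.008,0.0075,0],"angular": [0,0,-0.13]},
    {"travel": [0.007,0.0085,0],"angular": [0,0,-0.13]},
    {"travel": [0.0055,0.0095,0],"angular": [0,0,-0.13]},
  ],
)

```text
time: 6.15
position: [0.5879, -0.0286, 0.1985]
tool_rot: [2.243, 2.199, -0.002]
ft_force: [0.0, -0.6, -0.2]
grip_width: 0.689
```

>>> servo_tool(
  series=[
    {"travel": [0.0045,0.01,0],"angular": [0,0,-0.13]},
    {"travel": [0,0,0],"angular": [0,0,0]},
  ],
)

```text
time: 6.35
position: [0.5984, -0.0237, 0.1985]
tool_rot: [2.099, 2.337, -0.0]
ft_force: [0.5, 0.7, -0.3]
grip_width: 0.689
```

```bash
python3 - <<'E'
from plan import *
st()
cw=ctrl.calibration('wrist')
crop(ctrl.get_image('wrist')[:,:,::-1],0,0,512,384,1,'pics/w7.png')
print(proj(cw,[[*pw(-18,36),.16],[*pw(-10,97),.112]]).round(1).tolist())
im=ctrl.get_image('scene')[:,:,::-1]; crop(im,190,100,320,205,6,'pics/s7.png')
rows(np.array([*pw(-18,36),.144]),p[2]+np.pi/2)
E
```

```text
6.35 [ 0.5984 -0.0237  0.1985] press [-18.3  37.4] [ 2.099  2.337 -0.   ] [ 0.5  0.7 -0.3] 0.689 [ 0.57  0.3  -0.69  1.61  0.2   1.3  -0.05]
[[251.5, 229.3], [262.9, 122.0]]
n 2 total world [ 0.0015 -0.0004 -0.0547] rv [-0.001   0.0014 -0.0045]
[-0.0002, 0.0007, 0.0273] [-0.0005, 0.0007, -0.0023]
[-0.0003, 0.0007, 0.0273] [-0.0005, 0.0007, -0.0023]
```

View pics/w7.png

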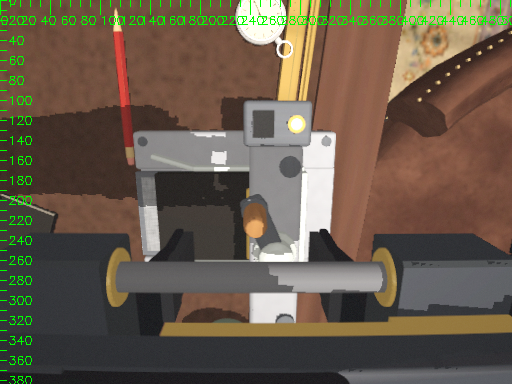

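View pics/s7.png

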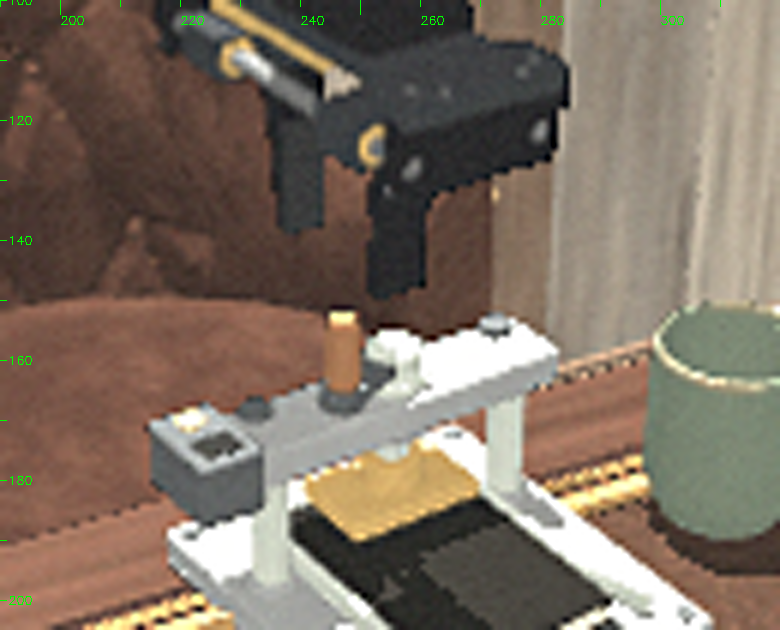

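The wrist picture shows the knob top at about (255,229), with the indicator window at (263,123) and the white pin at (297,124) clearly in view. I'll refine the knob position from these.

```bash
python3 - <<'E'
from plan import *
cw=ctrl.calibration('wrist')
for uv,z in [((255,229),.16),((263,123),.112),((297,124),.113)]: print(wp(back(cw,[uv],z)[0]).round(1))
im=cv2.imread('pics/w7.png'); cv2.imwrite('pics/w7c.png',cv2.resize(im[90:280,200:330],None,fx=4,fy=4,interpolation=cv2.INTER_CUBIC)[:600])
rows(np.array([*pw(-16.5,36.4),.144]),p[2]+np.pi/2)
E
```

```text
[-17.   35.2]
[-10.9  95.4]
[12.6 94.7]
n 2 total world [ 0.0029  0.0002 -0.0547] rv [-0.001   0.0014 -0.0045]
[-0.0, 0.0015, 0.0273] [-0.0005, 0.0007, -0.0023]
[-0.0001, 0.0015, 0.0273] [-0.0005, 0.0007, -0.0023]
```

View pics/w7c.png

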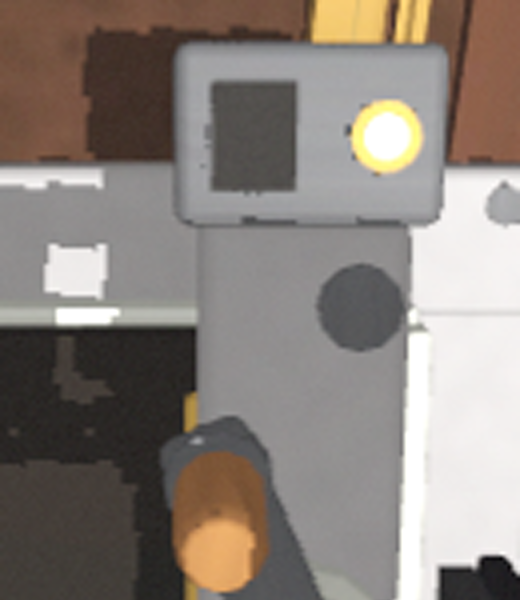

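>>> servo_tool(
  series=[
    {"travel": [0,0.001,0.027],"angular": [0,0,-0.004]},
    {"travel": [0,0.001,0.028],"angular": [0,0,0]},
    {"travel": [0,0,0],"angular": [0,0,0]},
  ],
)

```text
time: 6.75
position: [0.5965, -0.0254, 0.1406]
tool_rot: [-2.095, -2.336, 0.01]
ft_force: [-1.3, 0.1, -0.1]
grip_width: 0.689
```

>>> servo_tool(
  series=[
    {"travel": [0,0,0],"angular": [0,0,0]},
    {"travel": [0,0,0],"angular": [0,0,0]},
    {"travel": [0,0,0],"angular": [0,0,0]},
    {"travel": [0,0,0],"angular": [0,0,0]},
    {"travel": [0,0,0],"angular": [0,0,0]},
  ],
  claw=0.0,
  squeeze=20,
)

```text
time: 7.25
position: [0.6001, -0.0246, 0.1452]
tool_rot: [2.092, 2.34, -0.001]
ft_force: [-0.4, -0.0, 0.4]
grip_width: 0.322
```

>>> servo_tool(
  series=[
    {"travel": [0,0,0],"angular": [0,0,0]},
    {"travel": [0,0,0],"angular": [0,0,0]},
    {"travel": [0,0,0],"angular": [0,0,0]},
  ],
)

```text
time: 7.55
position: [0.6004, -0.0247, 0.1447]
tool_rot: [2.092, 2.34, -0.001]
ft_force: [2.0, -0.2, 0.3]
grip_width: 0.169
```

```bash
python3 - <<'E'
from plan import *
st()
crop(ctrl.get_image('wrist')[:,:,::-1],150,40,410,240,3,'pics/w8.png')
crop(ctrl.get_image('scene')[:,:,::-1],190,100,320,205,6,'pics/s8.png')
E
```

```text
7.55 [ 0.6004 -0.0247  0.1447] press [-16.4  36.2] [ 2.092e+00  2.340e+00 -1.000e-03] [ 2.  -0.2  0.3] 0.169 [ 0.56  0.35 -0.68  1.67  0.23  1.2  -0.07]
```

View pics/w8.png

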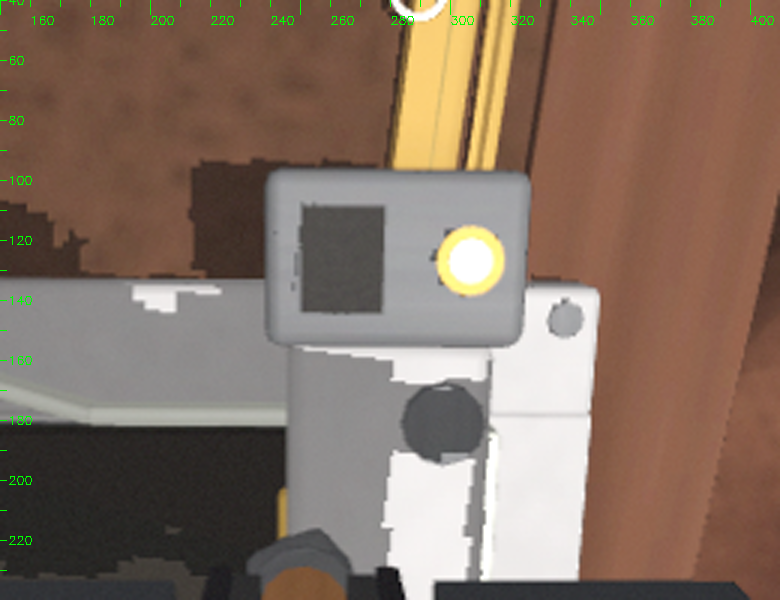

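View pics/s8.png

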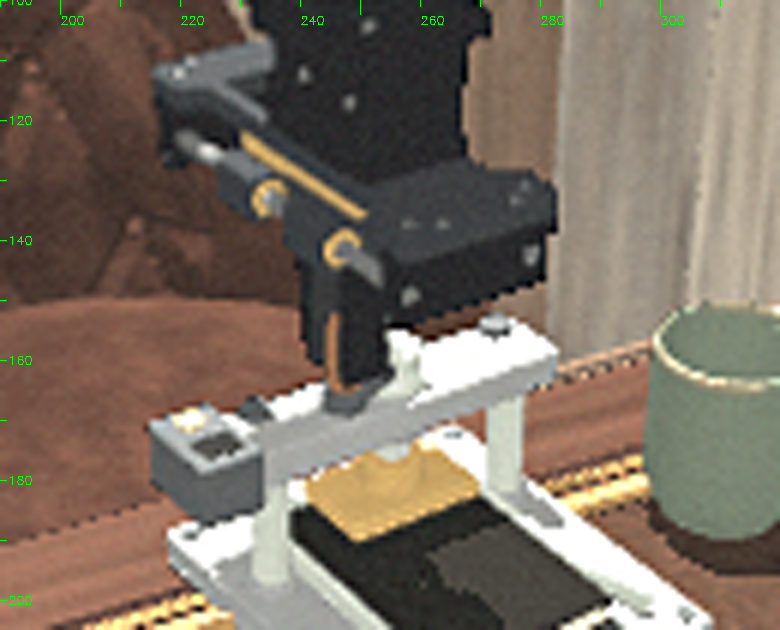

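The grasp looks good: the knob is between the pads (width about 15 mm), and the wrist view shows the tab window at (262,126) and the pin at (302,127). Next I'll work out the circle increments.

```bash
cat > circ.py <<'E'
import numpy as np
def circ(th,step,n,r=40.0):
    for i in range(n):
        t2=th-step
        print(round(t2,2),[round(r*(np.sin(t2)-np.sin(th))/1000,4),round(r*(np.cos(t2)-np.cos(th))/1000,4),0]); th=t2
E
python3 -c "
from circ import *
circ(np.radians(114.4),.3,21)"
```

```text
1.7 [np.float64(0.0033), np.float64(0.0115), 0]
1.4 [np.float64(-0.0003), np.float64(0.012), 0]
1.1 [np.float64(-0.0038), np.float64(0.0113), 0]
0.8 [np.float64(-0.007), np.float64(0.0097), 0]
0.5 [np.float64(-0.0095), np.float64(0.0072), 0]
0.2 [np.float64(-0.0112), np.float64(0.0041), 0]
-0.1 [np.float64(-0.0119), np.float64(0.0006), 0]
-0.4 [np.float64(-0.0116), np.float64(-0.003), 0]
-0.7 [np.float64(-0.0102), np.float64(-0.0063), 0]
-1.0 [np.float64(-0.0079), np.float64(-0.009), 0]
-1.3 [np.float64(-0.0048), np.float64(-0.0109), 0]
-1.6 [np.float64(-0.0014), np.float64(-0.0119), 0]
-1.9 [np.float64(0.0022), np.float64(-0.0118), 0]
-2.2 [np.float64(0.0055), np.float64(-0.0106), 0]
-2.5 [np.float64(0.0084), np.float64(-0.0085), 0]
-2.8 [np.float64(0.0106), np.float64(-0.0056), 0]
-3.1 [np.float64(0.0117), np.float64(-0.0022), 0]
-3.4 [np.float64(0.0119), np.float64(0.0013), 0]
-3.7 [np.float64(0.011), np.float64(0.0048), 0]
-4.0 [np.float64(0.0091), np.float64(0.0078), 0]
-4.3 [np.float64(0.0063), np.float64(0.0101), 0]
```

>>> servo_tool(
  series=[
    {"travel": [0.0033,0.0115,0],"angular": [0,0,0]},
    {"travel": [-0.0003,0.012,0],"angular": [0,0,0]},
    {"travel": [-0.0038,0.0113,0],"angular": [0,0,0]},
    {"travel": [-0.007,0.0097,0],"angular": [0,0,0]},
    {"travel": [-0.0095,0.0072,0],"angular": [0,0,0]},
  ],
)

```text
time: 8.15
position: [0.653, -0.0352, 0.1446]
tool_rot: [-2.092, -2.343, 0.003]
ft_force: [-4.6, 1.2, 4.8]
grip_width: 0.165
```

```bash
cat > look.py <<'E'
import sys
from plan import *
n=sys.argv[1]
st(); q=wp(ctrl.get_state()['position']); print('r',np.hypot(*q).round(1),'th',np.arctan2(q[1],q[0]).round(2))
cw=ctrl.calibration('wrist'); pos=proj(cw,[*pw(1,97),.115])[0]
a=ctrl.get_image('wrist')[:,:,::-1]
x,y=pos.astype(int); print('housing px',x,y)
x=int(np.clip(x,60,452)); y=int(np.clip(y,50,334))
A=cv2.resize(np.ascontiguousarray(a[y-50:y+50,x-60:x+60]),(480,400),interpolation=cv2.INTER_CUBIC)
b=ctrl.get_image('scene')[:,:,::-1]
B=cv2.resize(np.ascontiguousarray(b[145:205,205:253]),(320,400),interpolation=cv2.INTER_CUBIC)
cv2.imwrite(f'pics/k{n}.png',np.hstack([A,B]))
E
python3 look.py 1
```

```text
8.15 [ 0.653  -0.0352  0.1446] press [34.7 20. ] [-2.092 -2.343  0.003] [-4.6  1.2  4.8] 0.165 [ 0.51  0.46 -0.65  1.53  0.29  1.25 -0.07]
r 40.1 th 0.52
housing px 186 92
```

View pics/k1.png

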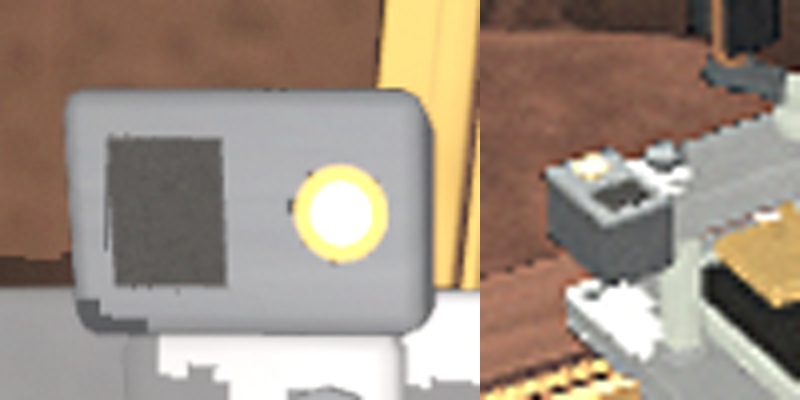

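The crank follows the gripper. The window is still dark and the pin is down. Continuing.

>>> servo_tool(
  series=[
    {"travel": [-0.0112,0.0041,0],"angular": [0,0,0]},
    {"travel": [-0.0119,0.0006,0],"angular": [0,0,0]},
    {"travel": [-0.0116,-0.003,0],"angular": [0,0,0]},
    {"travel": [-0.0102,-0.0063,0],"angular": [0,0,0]},
    {"travel": [-0.0079,-0.009,0],"angular": [0,0,0]},
  ],
)

```text
time: 8.75
position: [0.6453, -0.0909, 0.1447]
tool_rot: [2.093, 2.341, -0.001]
ft_force: [-0.1, 4.0, 4.1]
grip_width: 0.17
```

```bash
python3 look.py 2
```

```text
8.75 [ 0.6453 -0.0909  0.1447] press [ 21.1 -34.5] [ 2.093e+00  2.341e+00 -1.000e-03] [-0.1  4.   4.1] 0.17 [ 0.59  0.45 -0.64  1.54  0.28  1.24  0.02]
r 40.4 th -1.02
housing px 210 -24
```

View pics/k2.png

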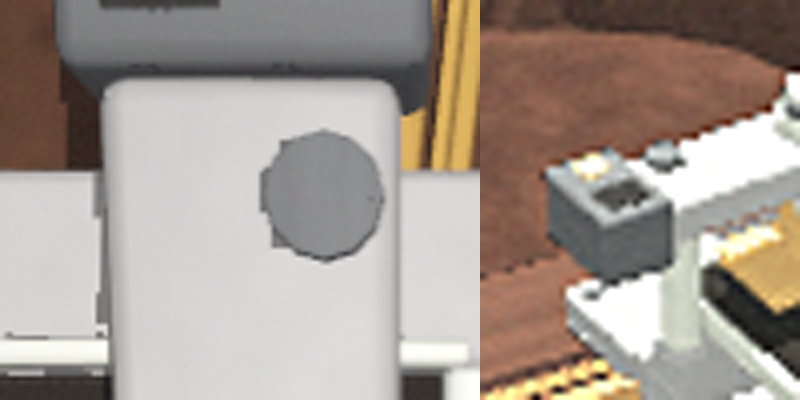

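>>> servo_tool(
  series=[
    {"travel": [-0.0048,-0.0109,0],"angular": [0,0,0]},
    {"travel": [-0.0014,-0.0119,0],"angular": [0,0,0]},
    {"travel": [0.0022,-0.0118,0],"angular": [0,0,0]},
    {"travel": [0.0055,-0.0106,0],"angular": [0,0,0]},
  ],
)

```text
time: 9.25
position: [0.6005, -0.094, 0.1447]
tool_rot: [2.092, 2.339, 0.001]
ft_force: [7.0, 4.3, -1.5]
grip_width: 0.164
```

```bash
python3 look.py 3; python3 - <<'E'
from h import *
crop(ctrl.get_image('scene')[:,:,::-1],190,110,320,210,6,'pics/s9.png')
E
```

```text
9.25 [ 0.6005 -0.094   0.1447] press [-23.7 -32.7] [2.092e+00 2.339e+00 1.000e-03] [ 7.   4.3 -1.5] 0.164 [ 0.65  0.36 -0.66  1.66  0.23  1.2   0.05]
r 40.4 th -2.2
housing px 302 -19
```

View pics/k3.png

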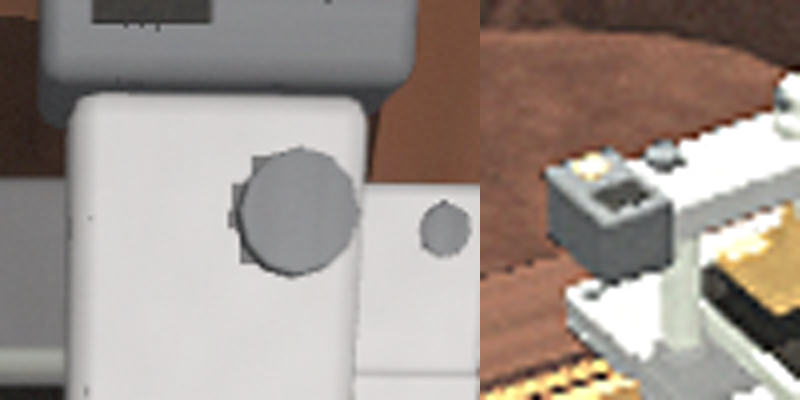

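View pics/s9.png

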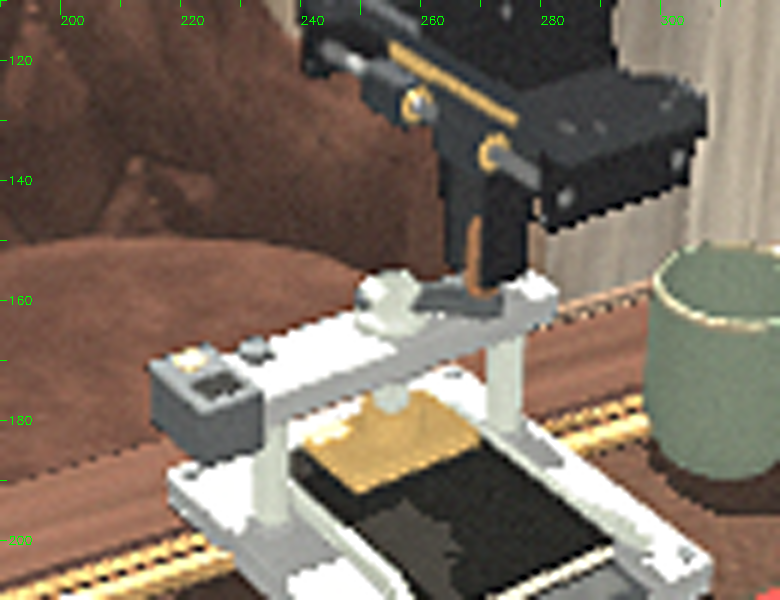

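>>> servo_tool(
  series=[
    {"travel": [0.0084,-0.0085,0],"angular": [0,0,0]},
    {"travel": [0.0106,-0.0056,0],"angular": [0,0,0]},
    {"travel": [0.0117,-0.0022,0],"angular": [0,0,0]},
    {"travel": [0.0119,0.0013,0],"angular": [0,0,0]},
  ],
)

```text
time: 9.8
position: [0.5807, -0.0568, 0.1447]
tool_rot: [2.093, 2.334, -0.007]
ft_force: [3.2, -4.9, 1.0]
grip_width: 0.168
```

```bash
python3 look.py 4
```

```text
9.8 [ 0.5807 -0.0568  0.1447] press [-39.5   6.4] [ 2.093  2.334 -0.007] [ 3.2 -4.9  1. ] 0.168 [ 0.63  0.31 -0.68  1.72  0.22  1.19 -0.  ]
r 40.0 th 2.98
housing px 330 64
```

View pics/k4.png

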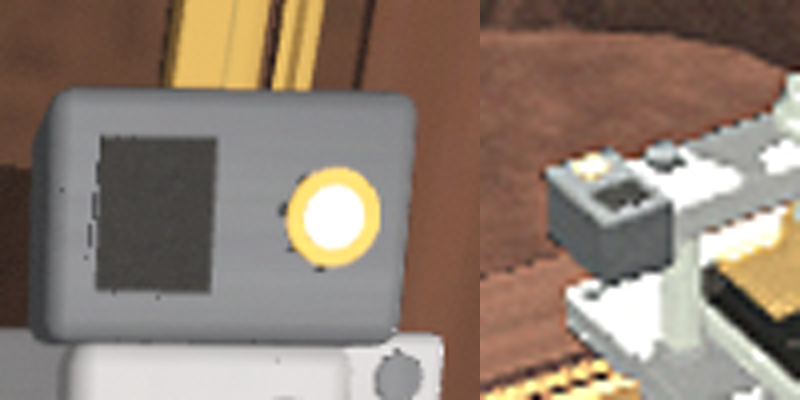

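5.3 rad so far, and the pin is still flush. Continuing.

>>> servo_tool(
  series=[
    {"travel": [0.011,0.0048,0],"angular": [0,0,0]},
    {"travel": [0.0091,0.0078,0],"angular": [0,0,0]},
    {"travel": [0.0063,0.0101,0],"angular": [0,0,0]},
  ],
)

```text
time: 10.2
position: [0.5989, -0.0255, 0.1446]
tool_rot: [2.095, 2.34, -0.009]
ft_force: [-2.7, -3.0, 4.4]
grip_width: 0.167
```

```bash
python3 look.py 5; python3 -c "
from circ import *
circ(-4.3,.3,12)"
```

```text
10.2 [ 0.5989 -0.0255  0.1446] press [-18.   35.5] [ 2.095  2.34  -0.009] [-2.7 -3.   4.4] 0.167 [ 0.56  0.35 -0.69  1.67  0.24  1.21 -0.07]
r 39.8 th 2.04
housing px 287 123
-4.6 [np.float64(0.0031), np.float64(0.0115), 0]
-4.9 [np.float64(-0.0004), np.float64(0.0119), 0]
-5.2 [np.float64(-0.004), np.float64(0.0113), 0]
-5.5 [np.float64(-0.0071), np.float64(0.0096), 0]
-5.8 [np.float64(-0.0096), np.float64(0.0071), 0]
-6.1 [np.float64(-0.0113), np.float64(0.0039), 0]
-6.4 [np.float64(-0.0119), np.float64(0.0004), 0]
-6.7 [np.float64(-0.0115), np.float64(-0.0032), 0]
-7.0 [np.float64(-0.0101), np.float64(-0.0064), 0]
-7.3 [np.float64(-0.0077), np.float64(-0.0091), 0]
-7.6 [np.float64(-0.0047), np.float64(-0.011), 0]
-7.9 [np.float64(-0.0012), np.float64(-0.0119), 0]
```

View pics/k5.png

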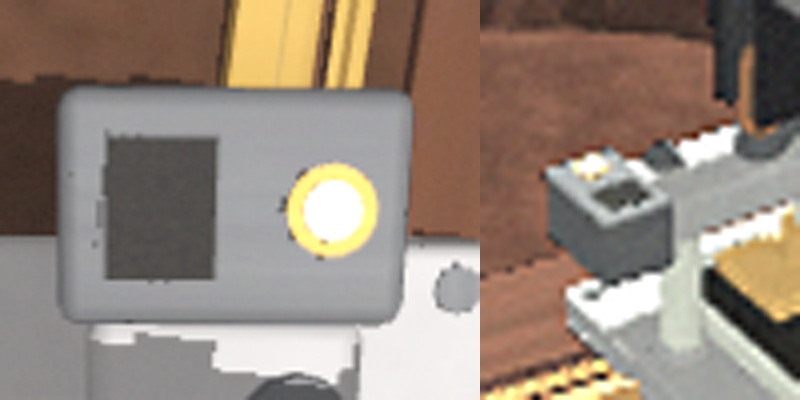

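6.2 rad so far, about 9.4 mm of platen travel. The pin is still flush and the window dark.

>>> servo_tool(
  series=[
    {"travel": [0.0031,0.0115,0],"angular": [0,0,0]},
    {"travel": [-0.0004,0.0119,0],"angular": [0,0,0]},
    {"travel": [-0.004,0.0113,0],"angular": [0,0,0]},
  ],
)

```text
time: 10.6
position: [0.6335, -0.0211, 0.1446]
tool_rot: [-2.092, -2.342, 0.007]
ft_force: [-4.3, 0.1, 7.6]
grip_width: 0.166
```

```bash
python3 look.py 6
```

```text
10.6 [ 0.6335 -0.0211  0.1446] press [16.9 36.2] [-2.092 -2.342  0.007] [-4.3  0.1  7.6] 0.166 [ 0.52  0.43 -0.67  1.58  0.28  1.24 -0.09]
r 39.9 th 1.13
housing px 221 124
```

View pics/k6.png

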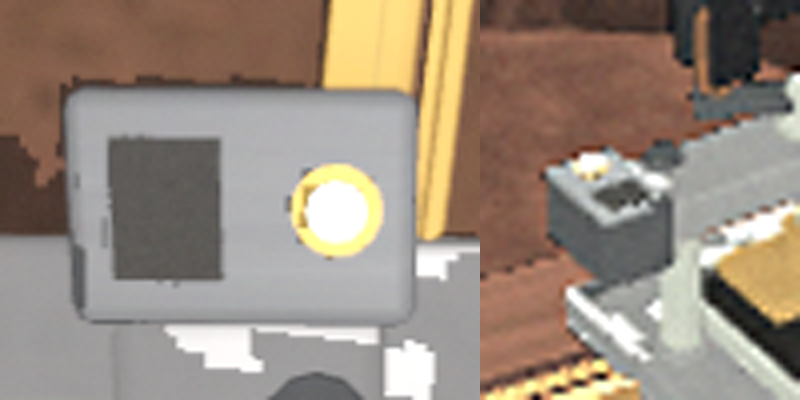

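The white disc has shifted inside the ring at (337,210), so the pin may be starting to rise. I'll use shorter moves from here.

>>> servo_tool(
  series=[
    {"travel": [-0.0071,0.0096,0],"angular": [0,0,0]},
    {"travel": [-0.0096,0.0071,0],"angular": [0,0,0]},
  ],
)

```text
time: 10.9
position: [0.6521, -0.0341, 0.1446]
tool_rot: [-2.089, -2.342, 0.003]
ft_force: [-3.7, 2.0, 5.3]
grip_width: 0.168
```

```bash
python3 look.py 7
```

```text
10.9 [ 0.6521 -0.0341  0.1446] press [33.9 21.3] [-2.089 -2.342  0.003] [-3.7  2.   5.3] 0.168 [ 0.51  0.46 -0.66  1.53  0.29  1.25 -0.08]
r 40.0 th 0.56
housing px 188 95
```

View pics/k7.png

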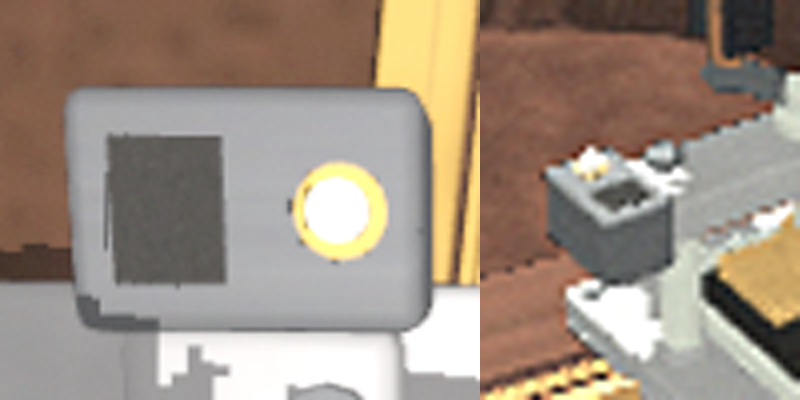

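Compared with k1 from the same pose, the pin tip has moved from (340,213) to (336,210), so it is up by a millimetre or two. 7.7 rad so far.

>>> servo_tool(
  series=[
    {"travel": [-0.0113,0.0039,0],"angular": [0,0,0]},
    {"travel": [-0.0119,0.0004,0],"angular": [0,0,0]},
  ],
)

```text
time: 11.2
position: [0.6605, -0.055, 0.1447]
tool_rot: [-2.088, -2.345, -0.004]
ft_force: [1.7, 4.5, 3.6]
grip_width: 0.171
```

```bash
python3 look.py 8
```

```text
11.2 [ 0.6605 -0.055   0.1447] press [40.1 -0.4] [-2.088 -2.345 -0.004] [1.7 4.5 3.6] 0.171 [ 0.53  0.48 -0.65  1.51  0.3   1.25 -0.04]
r 40.1 th -0.01
housing px 175 50
```

View pics/k8.png

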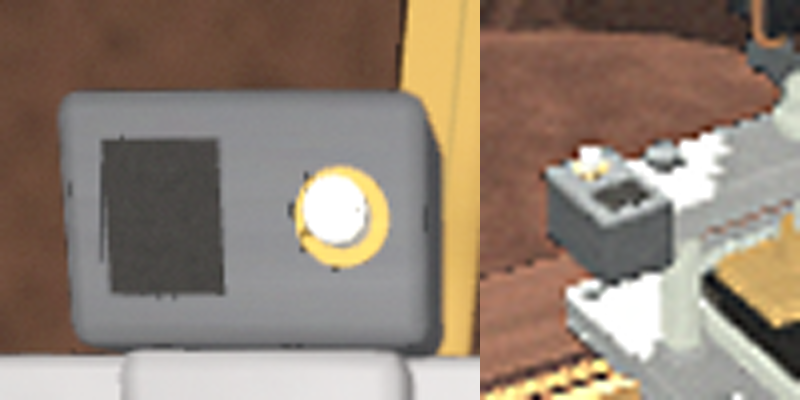

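```bash
python3 - <<'E'
from plan import *
cw=ctrl.calibration('wrist'); a=[proj(cw,[*pw(13,97),.113+h/1000])[0] for h in (0,2,4,6,8)]
print(np.round((np.array(a)-a[0])*4,1).tolist())
cs=ctrl.calibration('scene'); a=[proj(cs,[*pw(13,97),.113+h/1000])[0] for h in (0,2,4,6,8)]
print(np.round((np.array(a)-a[0])*6.67,1).tolist())
E
```

```text
[[0.0, 0.0], [-2.4, -3.0], [-4.9, -6.1], [-7.4, -9.3], [-10.0, -12.5]]
[[0.0, 0.0], [-0.2, -4.4], [-0.5, -8.7], [-0.7, -13.1], [-0.9, -17.5]]
```

The pin is up about 4.5 mm. I'll go one row at a time.

>>> servo_tool(
  series=[
    {"travel": [-0.0115,-0.0032,0],"angular": [0,0,0]},
  ],
)

```text
time: 11.4
position: [0.6599, -0.0664, 0.1448]
tool_rot: [2.089, 2.345, 0.008]
ft_force: [6.4, 5.1, -0.7]
grip_width: 0.166
```

```bash
python3 look.py 9;  python3 -c "
from circ import *
circ(-6.7,.15,8)"
```

```text
11.4 [ 0.6599 -0.0664  0.1448] press [ 38.3 -11.8] [2.089 2.345 0.008] [ 6.4  5.1 -0.7] 0.166 [ 0.55  0.48 -0.65  1.51  0.3   1.25 -0.02]
r 40.1 th -0.3
housing px 177 26
-6.85 [np.float64(-0.0053), np.float64(-0.0028), 0]
-7.0 [np.float64(-0.0048), np.float64(-0.0036), 0]
-7.15 [np.float64(-0.0042), np.float64(-0.0043), 0]
-7.3 [np.float64(-0.0035), np.float64(-0.0048), 0]
-7.45 [np.float64(-0.0028), np.float64(-0.0053), 0]
-7.6 [np.float64(-0.0019), np.float64(-0.0057), 0]
-7.75 [np.float64(-0.0011), np.float64(-0.0059), 0]
-7.9 [np.float64(-0.0002), np.float64(-0.006), 0]
```

View pics/k9.png

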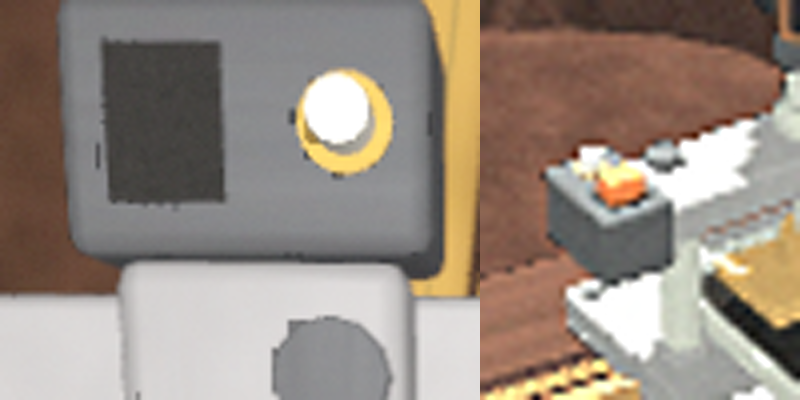

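The tab popped between the two shots: the scene half shows it orange at (620,183), with the pin white and no red. I stop here and release.

>>> servo_tool(
  series=[
    {"travel": [0,0,0],"angular": [0,0,0]},
    {"travel": [0,0,0],"angular": [0,0,0]},
    {"travel": [0,0,0],"angular": [0,0,0]},
  ],
  claw=0.045,
)

```text
time: 11.8
position: [0.6571, -0.0703, 0.1435]
tool_rot: [-2.092, -2.342, 0.005]
ft_force: [0.2, 0.1, -0.4]
grip_width: 0.357
```

```bash
python3 look.py 10; python3 - <<'E'
from h import *
crop(ctrl.get_image('wrist')[:,:,::-1],0,0,512,384,1,'pics/w10.png')
E
```

```text
11.8 [ 0.6571 -0.0703  0.1435] press [ 35.  -15.3] [-2.092 -2.342  0.005] [ 0.2  0.1 -0.4] 0.357 [ 0.55  0.48 -0.65  1.51  0.3   1.26 -0.03]
r 38.2 th -0.41
housing px 182 17
```

View pics/k10.png

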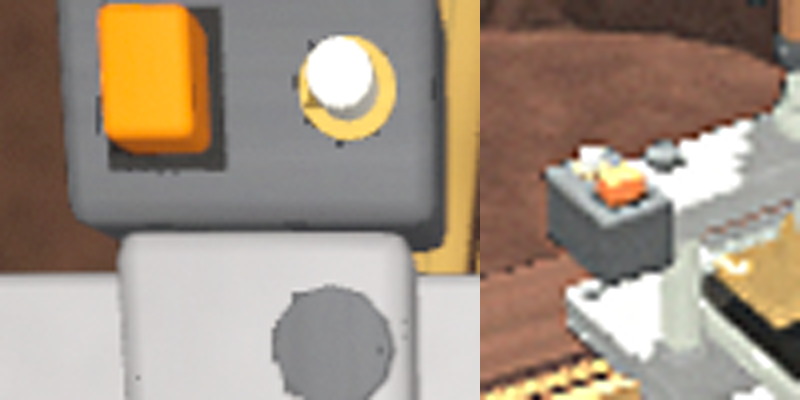

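View pics/w10.png

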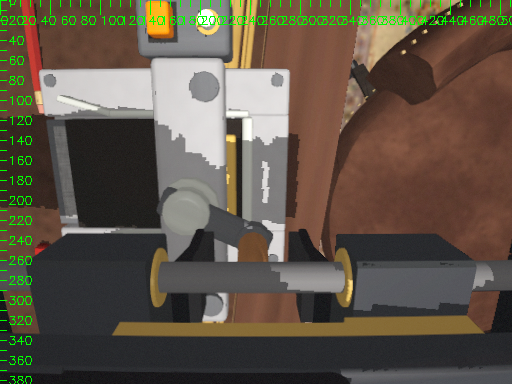

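The orange tab is up at (150,80) and the pin is white only, with no red. The fingers are clear of the knob, so I lift straight up.

>>> servo_tool(
  series=[
    {"travel": [0,0,-0.02],"angular": [0,0,0]},
    {"travel": [0,0,-0.04],"angular": [0,0,0]},
    {"travel": [0,0,-0.04],"angular": [0,0,0]},
    {"travel": [-0.02,-0.04,0],"angular": [0,0,0]},
    {"travel": [-0.02,-0.04,0],"angular": [0,0,0]},
  ],
)

```text
time: 12.45
position: [0.5837, -0.1179, 0.2459]
tool_rot: [2.087, 2.344, 0.001]
ft_force: [-1.0, -1.1, -0.4]
grip_width: 0.514
```

>>> servo_tool(
  series=[
    {"travel": [-0.02,-0.04,0],"angular": [0,0,0]},
    {"travel": [-0.02,-0.04,0],"angular": [0,0,0]},
    {"travel": [0,0,0],"angular": [0,0,0]},
  ],
)

```text
time: 12.75
position: [0.5034, -0.1732, 0.2444]
tool_rot: [2.103, 2.332, -0.011]
ft_force: [-0.1, -0.8, -0.3]
grip_width: 0.516
```

```bash
python3 - <<'E'
from plan import *
st(); cs=ctrl.calibration('scene'); print(proj(cs,[[*pw(-112,45),.031],[*pw(-112,-45),.031]]))
crop(ctrl.get_image('scene')[:,:,::-1],190,130,320,230,6,'pics/s11.png')
crop(ctrl.get_image('top')[:,:,::-1],190,130,350,240,5,'pics/t11.png')
crop(ctrl.get_image('wrist')[:,:,::-1],0,0,512,384,1,'pics/w11.png')
E
```

```text
12.75 [ 0.5034 -0.1732  0.2444] press [-128.9 -101. ] [ 2.103  2.332 -0.011] [-0.1 -0.8 -0.3] 0.516 [ 0.88  0.11 -0.64  1.71  0.07  1.35  0.33]
[[265.55891864 212.75151334]
 [292.68202779 200.64393177]]
```

View pics/s11.png

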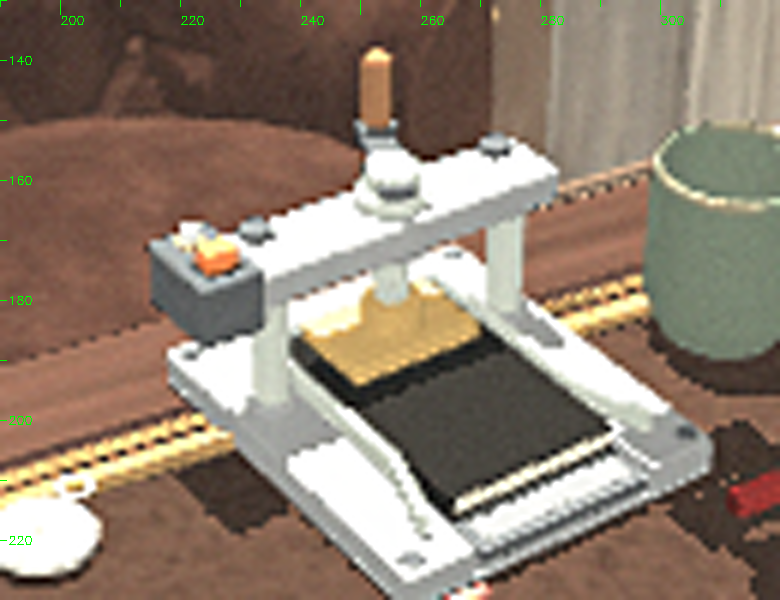

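View pics/t11.png

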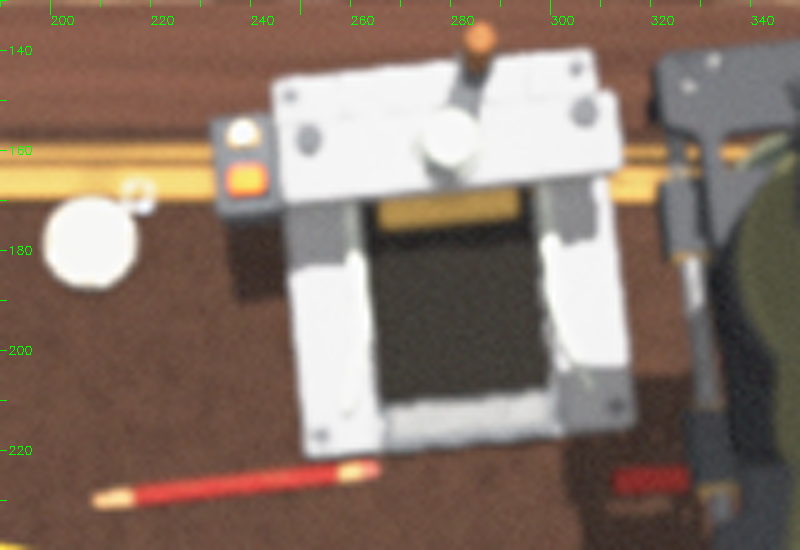

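View pics/w11.png

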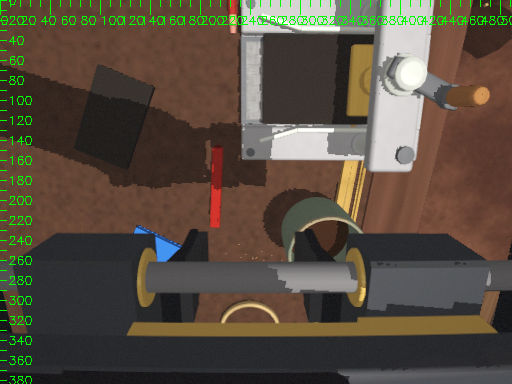

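The tab is up at (226,172 scene), the pin shows only white, the notebook's near edge sits on the home line, and the bystanders are where they were. I'm handing in.

```bash
python3 -c "
from bench import ctrl
print(ctrl.close_job())"
```

```text
the job is handed in; nothing more can be done
None
```

The job is done and handed in at about 13 s on the robot's clock, against the 61 s limit.

- **Notebook:** I pushed it in until it stopped dead. The push force then climbed to 12 N with no further movement. Its near edge lies within about 2 pixels of where the home position should appear in the camera.
- **Crank:** I turned it about 8.6 rad clockwise, one row at a time near the end, and stopped as soon as the orange tab popped.
- **Final pictures:** The tab is standing, and the load pin is up about 6 mm (estimated by eye) and shows only white. The notebook is under the lowered platen, the gripper is well clear, and the watch, pencil, wax and mug look unmoved.

**What went differently:** One move call was refused because a row had no turn value, so I sent it again. The fingers first met the notebook about 5 mm off centre, so I backed off and re-centred before pushing it home. No final check failed. The measured positions agreed to about 2–3 mm.

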